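File the backup drive case in the packed rack

ROBOT

A 6-joint arm with a two-finger parallel gripper is mounted at the origin on the work surface. World frame = base frame: x ahead of the robot, y to its left, z up, the work surface at z = 0. Lengths are in mm, angles in rad, forces in N, time in s.
With the tool pointing down it reaches from about 350 to 875 mm from the base axis. Payload 4.2 kg.
Tool frame: the origin (TCP) lies between the finger pads; the fingertips stand 17 mm ahead of it and the grasp point (between the pads) lies 2 mm behind it; z points along the fingers, y is the line along which they close (so a half turn about z gives the same grasp; the last joint's range is limited). The gripper opens to 85 mm and grips with 20 to 120 N. Pads are 22 mm wide; open, the fingers measure 114 mm over their backs; the gripper's body (76 mm by 85 mm) begins 54 mm behind the grasp point. The pads swing forward as they close: fully open they stand 13 mm farther back than shut.
Start: joints at [1.514, 0.385, 0.008, 0, -1.194, -0.259], TCP at [194.078, 594.082, 248.312] pointing down, gripper open.
Joint ranges: [-3.14, 3.14], [-1.21, 2.06], [-1.07, 1.41], [-3.16, 2.05], [-2.99, -0.16], [-3.1, 3.1]. Speed limits (rad/s): [2.79, 2.79, 3.14, 3.14, 3.14, 3.14].

INTERFACE

Orientations are given as a unit quaternion [x, y, z, w].
In Python, from bench import arm gives the robot as it stands.
- The arm moves only by the tool tcp_steps, called by a JSON object that holds its "method" and its "body". Schema: {"type":"object","properties":{"ticks":{"type":"object","properties":{"x":{"type":"array","items":{"type":"number"},"minItems":1,"maxItems":10},"y":{"type":"array","items":{"type":"number"},"minItems":1,"maxItems":10},"z":{"type":"array","items":{"type":"number"},"minItems":1,"maxItems":10},"rx":{"type":"array","items":{"type":"number"},"minItems":1,"maxItems":10},"ry":{"type":"array","items":{"type":"number"},"minItems":1,"maxItems":10},"rz":{"type":"array","items":{"type":"number"},"minItems":1,"maxItems":10}},"additionalProperties":false,"required":["x","y","z","rx","ry","rz"]},"jaw":{"type":"number"},"only":{"type":"string"},"quiet":{"type":"boolean"},"lines":{"type":"string"}},"required":["ticks"],"additionalProperties":false}. ticks is an object with one list for each field, all of the same length, 1 to 10, a row being the entries at one place: x, y, z (the shift in units of 100 mm), rx, ry, rz (a rotation vector in units of 0.05 rad); each row is the pose to reach, as a shift and turn from the pose commanded when the call began, along the tool's axes at that moment; what a row does not reach only later rows make up. A row lasts 1/10 s, in which the tool goes at most 50 mm and 0.15 rad, less where a joint would pass 70% of its speed; a pose out of reach is approached as far as the arm can. jaw is the finger opening in mm, set as the call begins (left out keeps the last). The fingers move at their own pace and stop on an object; the grip force is fixed at half the most. Time passes only in rows, so rows that do not move let the fingers close. The tool returns the time, the measured TCP pose, the force, the opening and the grip force at its end. only (a regular expression) keeps the lines of the reply that match it, lines (a string "A,B") keeps lines A to B, and quiet returns only ok. Input that does not fit is refused with a message, and nothing moves.
- arm.read_state(): the state, without advancing time (a new reading comes with each control period).
- arm.get_image(name): name is "scene" or "top" or "wrist"; returns the picture (384x512x3 uint8, blue, green, red); there is no depth.
- arm.get_calibration(name): a dict with "K" (3x3 intrinsics, pixels), "rvec" (rotation vector, rad) and "tvec" (3), from world to camera coordinates, as OpenCV has them. Camera axes: x right, y down, z forward; pixel columns grow to the right and rows downward; lengths in mm; the calibration is good to about 2 mm. A picture is of the moment at which its call begins: read the wrist's pose just before it. get_calibration takes no time and is no camera call; for the wrist camera it gives the pose at the moment of the call.
- arm.job_done(): hands the job in; it is judged then, once.
The state is a dict: "clock": time; "joints": joint angles; "joint_vel": joint speeds; "joint_efforts": joint torques, N m; "position": TCP position; "ee_rot": TCP orientation; "contact_force": force on the tool from outside, world axes, zero at the start; "wrist_torque": the same for the moment, N m; "gripper_width": finger opening in mm; "grasp_force": force on a finger pad.
Only numpy, scipy, OpenCV 4.12 (cv2) and the standard library are available. Lean on these libraries where they do the work, as an engineer would, in place of code of your own. Each camera call takes 0.05 s, during which the arm holds its last target. There are 200 camera calls.

TASK

The backup is finished: lift the orange drive case out of its cradle and file it upright in the desk rack, directly beside the green case on the side towards the rack's red end. Ease its nose between the neighbours so that they slide apart without toppling, and push it fully home against the back stop, leaving every case upright and square in its row. Leave the mug, mouse and notebook where they are.

Things in the scene. Friction and masses are not known exactly. Their poses are not given: they have to be found in the camera images.
- case_orange: Orange hard-shell drive case, white label patches, about 0.35 kg, smooth (friction about 0.3), to be filed. On edge in the cradle. 140 mm along its x, 34 mm thick along y, 100 mm high along z; origin: centre of the underside. From above, each end tapers over its last 20 mm from 34 to a flat 11 mm nose (30 degrees a side); the 100 mm between is flat-sided. Either end may go in first.
- cradle: Black backup cradle, fixed, 150 (x) x 80 (y) x 28 mm high; origin: centre of the underside. The orange case stands in a 40 mm wide slot along its x, open at both ends, floor 10 mm above the desk, walls 18 mm high: lift straight up over 20 mm to clear. Turned at most 0.4 rad from straight ahead.
- rack: Aluminium desk rack, fixed, open at the top and front (-x, to the robot; turned at most 0.22 rad). Origin on the desk. A case fully home has its length along the rack's x and its origin at x = 0, z = 6 mm (on the floor), so its near nose is at x = -70 mm. The 6 mm thick floor starts at x = -70 mm, no lip. Four loose cases stand in it, x within 4 mm of home.
- rack_stop (a point): Foot of the rack's back stop, middle of its inner face: x = 70, y = 0, z = 6 mm in the rack's frame. The stop is a 70 mm high plate across the row; the far nose of a case that is home touches it.
- rack_red_end (a point): Top of the inner face of the rack's red end cheek: y = +93 mm in the rack's frame. The other cheek (bare aluminium) is at y = -93 mm: 186 mm inside. Cheeks are 76 mm high, front edges at x = -50 mm. Gaps in the row are about 3 to 16 mm; five cases of 34 mm leave 16 mm of play altogether, so the others must slide sideways. Tapered noses form a V mouth at each gap.
- case_green: Green hard-shell drive case of the same shape and size as the orange one, standing loose in the rack: 140 (x) x 34 (y) x 100 mm, ends tapered to 11 mm noses, origin at the centre of its underside, x about in line with the rack's x. In any place of the row except next to the red cheek.
- case_blue: Blue hard-shell drive case of the same shape and size as the orange one, standing loose in the rack, about 0.35 kg; origin and axes alike.
- case_grey: Grey hard-shell drive case of the same shape and size as the orange one, standing loose in the rack; origin and axes alike.
- case_black: Black hard-shell drive case of the same shape and size as the orange one, standing loose in the rack, always next to the red cheek; origin and axes alike.
- mug: Blue mug, 80 mm across, 95 mm high, bystander; origin: centre of its underside.
- mouse: Round black computer mouse, 62 mm across, 34 mm high, bystander; origin: centre of its underside.
- notebook: Closed blue notebook lying flat, 150 x 105 x 18 mm, bystander; origin: centre of its underside.

How it is judged (in metres and radians):
At the end, for the whole second after the job is handed in: Orange case on the rack floor, upright (0.09 rad), square (0.12), within 7 mm of home, beside green on its red-end side (28 to 56 mm between origins in y); other four on the rack floor, upright (0.12), square (0.15), within 14 mm of home (10 mm beyond); all at rest (x of case_orange in the frame of rack between -0.007 and 0.007 m and z of case_orange in the frame of rack between 0 and 0.012 m and y of case_orange in the frame of case_green between 0.028 and 0.056 m and angle between the x axis of case_orange and the x axis of rack, either way round below 0.12 rad and angle between case_orange's own z axis and vertical below 0.09 rad and linear speed of each of case_orange, case_green, case_blue, case_grey, case_black below 0.02 m/s and angle between each of case_green, case_blue, case_grey, case_black's own z axis and vertical below 0.12 rad and x of case_green in the frame of rack between -0.014 and 0.01 m and z of each of case_green, case_blue, case_grey, case_black in the frame of rack below 0.014 m and angle between the x axis of each of case_green, case_blue, case_grey, case_black and the x axis of rack, either way round below 0.15 rad and x of case_blue in the frame of rack between -0.014 and 0.01 m and x of case_grey in the frame of rack between -0.014 and 0.01 m and x of case_black in the frame of rack between -0.014 and 0.01 m); the robot touches nothing.
It fails at once if a case of the row is toppled (leans more than 0.5 rad) (angle between any of case_green, case_blue, case_grey, case_black's own z axis and vertical above 0.5 rad).
It fails at once if the mug, mouse or notebook is shifted more than 30 mm (distance of any of mug, mouse, notebook from where it was at the start of the episode above 0.03 m).
It also fails if it takes over 56 s, if anything falls off the work surface, if the arm or the gripper's body presses on something with over 40 N, if the wrist force passes 120 N, or if a joint passes its speed limit or range.

## Working session

There is one attempt and no reset: what is moved stays moved. The work goes in short steps, Python scripts to look and compute and a tool call to move; the robot and the scene stay as the last step left them, time stands still between calls to the robot, and variables do not carry over. Pictures are saved under pics/ and viewed, at most 10 in all, crops included, and the job is handed in when it is done.

```bash
ls; mkdir -p pics
```

Run:
```python
from bench import arm
import cv2,numpy as np
for n in("top","scene"):
    cv2.imwrite(f"pics/{n}0.png",arm.get_image(n)); c=arm.get_calibration(n); print(n,c)
s=arm.read_state();print(s['clock'],s['position'],s['ee_rot'])
```

```text
bench.py
pics
top {'K': array([[369.09996482,   0.        , 249.31291205],
       [  0.        , 369.09996482, 188.6252247 ],
       [  0.        ,   0.        ,   1.        ]]), 'rvec': array([ 2.16074591, -2.16944251,  0.16525229]), 'tvec': array([ -77.10980474,  593.2445093 , 1111.95174601])}
scene {'K': array([[348.05370984,   0.        , 260.52847959],
       [  0.        , 348.05370984, 199.52229161],
       [  0.        ,   0.        ,   1.        ]]), 'rvec': array([ 1.27817997,  2.20897247, -0.9814654 ]), 'tvec': array([ 339.16224896, -258.70230212, 1434.02362103])}
0.1 [193.94750678 593.6442403  247.3292335 ] [ 9.87547042e-01 -1.57320960e-01 -1.05939689e-04  9.71467994e-04]
```

View pics/top0.png

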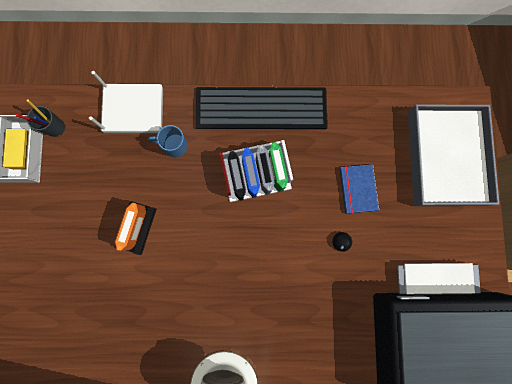

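View pics/scene0.png

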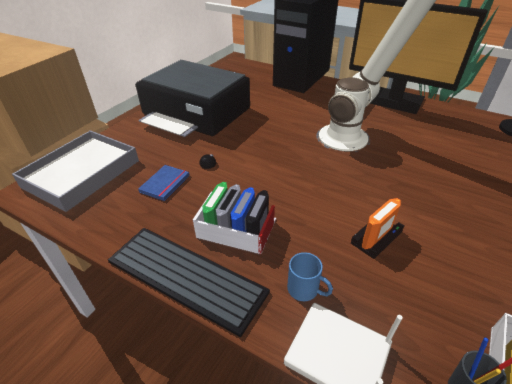

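The top view shows the orange case at about (130,226). The row runs black (237,175), blue (251,171), grey (265,168), green (281,165), with the red cheek on the left, so the target gap is between grey and green. The mug is at (171,140).

Create h.py:
```python
from bench import arm
import cv2,numpy as np
def ray(c,px,z):
    R=cv2.Rodrigues(np.array(c['rvec'],float))[0];t=np.array(c['tvec'],float)
    p=cv2.undistortPoints(np.array(px,float).reshape(-1,1,2),c['K'],None).reshape(-1,2)
    d=np.c_[p,np.ones(len(p))]@R; o=-R.T@t
    return o+d*((z-o[2])/d[:,2])[:,None]
def proj(c,P): return cv2.projectPoints(np.array(P,float).reshape(-1,1,3),np.array(c['rvec'],float),np.array(c['tvec'],float),c['K'],None)[0].reshape(-1,2)
def mask(im,h0,h1,s=120,v=60): return cv2.inRange(cv2.cvtColor(im,cv2.COLOR_BGR2HSV),(h0,s,v),(h1,255,255))
def blob(m):
    cs=cv2.findContours(m,cv2.RETR_EXTERNAL,cv2.CHAIN_APPROX_NONE)[0]
    return max(cs,key=cv2.contourArea)
```

Run:
```python
from h import *
im=cv2.imread('pics/top0.png');c=arm.get_calibration('top')
roi=lambda m,x0,y0,x1,y1:(lambda k:(k.__setitem__((slice(y0,y1),slice(x0,x1)),m[y0:y1,x0:x1]),k)[1])(np.zeros_like(m))
print('base',proj(c,[0,0,0]),'tcp',proj(c,[194,594,248]))
for n,m,z in(('orange',roi(mask(im,5,16,170,120),100,190,160,260),110),('green',roi(mask(im,50,80),220,130,300,210),106),('blue',roi(mask(im,100,125),240,130,262,210),106),('mug',roi(mask(im,95,115,80),145,120,190,160),95),('nb',roi(mask(im,100,125,80),330,150,390,220),18)):
    b=cv2.convexHull(blob(m));P=ray(c,b,z)[:,:2].astype(np.float32);r=cv2.minAreaRect(P);print(n,cv2.minAreaRect(b),r)
print(ray(c,[[222,154],[231,200],[292,187],[284,141]],76).round())
cv2.imwrite('pics/w0.png',arm.get_image('wrist'));print(arm.get_calibration('wrist'))
```

```text
base [[223.71717346 385.54611475]] tcp [[-31.03787789 344.42896875]]
orange ((129.75, 227.75001525878906), (20.23857879638672, 50.280216217041016), 18.43494987487793) ((472.5365905761719, 265.09246826171875), (58.43141174316406, 141.42483520507812), 73.65714263916016)
green ((278.5083923339844, 166.03651428222656), (49.31918716430664, 12.217366218566895), 77.00537872314453) ((652.128173828125, -164.8913116455078), (148.32296752929688, 36.585262298583984), 12.069687843322754)
blue ((250.34616088867188, 172.2307586669922), (49.617374420166016, 12.355316162109375), 78.69007110595703) ((633.68115234375, -81.16744232177734), (148.50257873535156, 36.5882453918457), 10.949505805969238)
mug ((170.5215301513672, 139.04220581054688), (37.4986457824707, 27.075298309326172), 36.38435363769531) ((736.3209228515625, 157.19741821289062), (113.1479263305664, 81.78193664550781), 53.372825622558594)
nb ((362.56463623046875, 187.9915008544922), (47.14625930786133, 25.908266067504883), 82.50414276123047) ((597.2423706054688, -442.1778259277344), (149.23367309570312, 83.35750579833984), 5.301281452178955)
[[ 695.    4.   76.]
 [ 554.  -23.   76.]
 [ 593. -208.   76.]
 [ 736. -186.   76.]]
{'K': array([[276.74721415,   0.        , 254.20610154],
       [  0.        , 276.74721415, 191.11497689],
       [  0.        ,   0.        ,   1.        ]]), 'rvec': array([-1.72908894,  2.38227181,  0.35957617]), 'tvec': array([626.22375993, -36.98665107, 379.22353861])}
```

Units first: shifts go in units of 100 mm and turns go in units of 0.05 rad. So 328 mm is 3.28, 230 mm is 2.3.

{"method": "tcp_steps", "body": {"ticks": {"x":[3.28, 3.28, 3.28, 3.28, 3.28, 3.28, 3.28, 3.28, 3.28, 3.28], "y":[2.3, 2.3, 2.3, 2.3, 2.3, 2.3, 2.3, 2.3, 2.3, 2.3], "z":[0, 0, 0, 0, 0, 0, 0, 0, 0, 0], "rx":[0, 0, 0, 0, 0, 0, 0, 0, 0, 0], "ry":[0, 0, 0, 0, 0, 0, 0, 0, 0, 0], "rz":[0, 0, 0, 0, 0, 0, 0, 0, 0, 0]}, "jaw": 85}}

```text
clock: 1.15
position: [434.9, 272.5, 248.1]
ee_rot: [0.987, -0.159, -0.0, 0.0]
contact_force: [-0.4, 0.9, -0.1]
gripper_width: 84.7
grasp_force: 0.0
```

Run:
```python
from h import *
c=arm.get_calibration('wrist');R=cv2.Rodrigues(c['rvec'])[0];print(-R.T@c['tvec'],R.round(2),arm.read_state()['position'],arm.read_state()['clock'])
np.savez('w1.npz',**c)
cv2.imwrite('pics/w1.png',arm.get_image('wrist'))
```

```text
[507.89332736 250.13234329 373.53132555] [[-0.31 -0.95 -0.  ]
 [-0.91  0.3   0.3 ]
 [-0.28  0.09 -0.96]] [434.91628906 272.45176932 248.07425036] 1.15
```

View pics/w1.png

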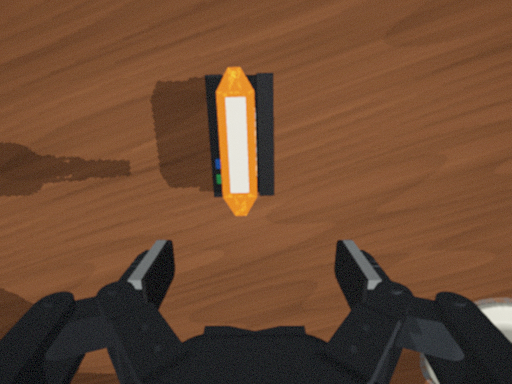

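The wrist view shows the orange case with noses at about (235,68) and (240,215), clear of the fingers.

Run:
```python
from h import *
im=cv2.imread('pics/w1.png');c=dict(np.load('w1.npz'))
b=cv2.convexHull(blob(mask(im,5,18,150,100)));r=cv2.minAreaRect(b);print(r)
P=ray(c,b,110)[:,:2].astype(np.float32);print(cv2.minAreaRect(P))
# flat sides at rows 110,180 edges
m=mask(im,5,18,150,100)
for rows in (105,145,185):
    x=np.nonzero(m[rows])[0];print(rows,x.min(),x.max(),ray(c,[[x.min(),rows],[x.max()+1,rows]],110).round(1).tolist())
```

```text
((255.5, 170.5), (341.0, 511.0), 90.0)
((418.37298583984375, 277.27752685546875), (573.9127197265625, 352.37420654296875), 71.7705078125)
105 0 511 [[580.6, 470.0, 110.0], [435.1, 27.8, 110.0]]
145 23 511 [[542.4, 470.0, 110.0], [397.6, 29.6, 110.0]]
185 45 511 [[501.2, 470.8, 110.0], [356.8, 31.7, 110.0]]
```

Wood matched the mask, so I'll tighten saturation and value.

Run:
```python
from h import *
im=cv2.imread('pics/w1.png');c=dict(np.load('w1.npz'))
m=mask(im,8,22,180,170);b=cv2.convexHull(blob(m));print(cv2.minAreaRect(b))
P=ray(c,b,110)[:,:2].astype(np.float32);r=cv2.minAreaRect(P);print(r)
for rows in (105,145,185):
    x=np.nonzero(m[rows])[0];q=ray(c,[[x.min(),rows],[x.max()+1,rows]],110)[:,:2];print(rows,x.min(),x.max(),q.round(1).tolist(),q.mean(0),np.linalg.norm(q[0]-q[1]))
print(ray(c,[[235,68],[240,215]],110))
print(cv2.cvtColor(im,cv2.COLOR_BGR2HSV)[[100,145,205],[224,250,240]])
```

```text
((236.2664794921875, 140.6829833984375), (149.1793670654297, 38.044456481933594), 88.17203521728516)
((477.5621643066406, 277.41717529296875), (34.77597427368164, 140.2642059326172), 73.69947814941406)
105 217 254 [[518.9, 282.4], [508.1, 249.6]] [513.46544904 265.99735717] 34.555525215737696
145 219 254 [[484.3, 293.3], [473.7, 260.9]] [478.99509792 277.082618  ] 34.13056058490901
185 222 256 [[446.4, 304.2], [435.6, 271.3]] [440.99524993 287.74276904] 34.65765265031487
[[542.95545291 256.5815708  110.        ]
 [410.6406202  297.7185018  110.        ]]
[[ 14 148 228]
 [ 16 212 230]
 [ 17 204 232]]
```

In the tool's units: 170 mm is 1.7, 85 mm is 0.85, -0.03 rad is -0.6.

{"method": "tcp_steps", "body": {"ticks": {"x":[-0.01, -0.01, -0.01, -0.01, -0.01, -0.01], "y":[-0.17, -0.17, -0.17, -0.17, -0.17, -0.17], "z":[0.4, 0.85, 1.25, 1.55, 1.7, 1.7], "rx":[0, 0, 0, 0, 0, 0], "ry":[0, 0, 0, 0, 0, 0], "rz":[-0.6, -0.6, -0.6, -0.6, -0.6, -0.6]}, "jaw": 85}}

```text
clock: 1.8
position: [436.7, 290.2, 75.8]
ee_rot: [0.99, -0.141, -0.002, 0.002]
contact_force: [0.5, -0.4, 0.3]
gripper_width: 85.0
grasp_force: 0.0
```

{"method": "tcp_steps", "body": {"ticks": {"x":[0, 0, 0, 0, 0, 0, 0], "y":[0, 0, 0, 0, 0, 0, 0], "z":[0, 0, 0, 0, 0, 0, 0], "rx":[0, 0, 0, 0, 0, 0, 0], "ry":[0, 0, 0, 0, 0, 0, 0], "rz":[0, 0, 0, 0, 0, 0, 0]}, "jaw": 20}}

```text
clock: 2.5
position: [438.8, 290.2, 79.4]
ee_rot: [0.99, -0.142, 0.0, -0.0]
contact_force: [-2.9, -0.8, 6.5]
gripper_width: 33.6
grasp_force: 59.9
```

Gripped at 33.6 mm and 60 N. Next I lift straight up and check it holds.

In the tool's units: -30 mm is -0.3, -10 mm is -0.1.

{"method": "tcp_steps", "body": {"ticks": {"x":[0, 0, 0, 0, 0, 0, 0], "y":[0, 0, 0, 0, 0, 0, 0], "z":[-0.1, -0.3, -0.7, -1.15, -1.5, -1.6, -1.6], "rx":[0, 0, 0, 0, 0, 0, 0], "ry":[0, 0, 0, 0, 0, 0, 0], "rz":[0, 0, 0, 0, 0, 0, 0]}}}

```text
clock: 3.2
position: [438.6, 290.2, 239.1]
ee_rot: [0.99, -0.143, 0.0, -0.001]
contact_force: [0.1, -0.8, -4.4]
gripper_width: 33.7
grasp_force: 60.8
```

Run:
```python
from h import *
import math
s=arm.read_state();p=s['position'];q=s['ee_rot'];yaw=2*math.atan2(q[1],q[0])
g=np.array([500,-20.]);d=g-p[:2];x=np.array([math.cos(yaw),math.sin(yaw)]);y=np.array([x[1],-x[0]])
print(p,yaw,d@x,d@y)
```

```text
[438.64512406 290.22011824 239.09971673] -0.2864363336317429 146.50329692256628 280.2458323514599
```

In the tool's units: 280 mm is 2.8, 245 mm is 2.45, -0.48 rad is -9.6.

{"method": "tcp_steps", "body": {"ticks": {"x":[0.18, 0.36, 0.54, 0.72, 0.9, 1.08, 1.26, 1.46, 1.46, 1.46], "y":[0.35, 0.7, 1.05, 1.4, 1.75, 2.1, 2.45, 2.8, 2.8, 2.8], "z":[0, 0, 0, 0, 0, 0, 0, 0, 0, 0], "rx":[0, 0, 0, 0, 0, 0, 0, 0, 0, 0], "ry":[0, 0, 0, 0, 0, 0, 0, 0, 0, 0], "rz":[-1.2, -2.4, -3.6, -4.8, -6, -7.2, -8.4, -9.6, -9.6, -9.6]}}}

```text
clock: 4.2
position: [498.3, -20.9, 235.3]
ee_rot: [0.995, 0.095, -0.003, 0.0]
contact_force: [-0.3, 1.1, -4.9]
gripper_width: 33.5
grasp_force: 62.1
```

Run:
```python
from h import *
c=arm.get_calibration('wrist');print(arm.read_state()['position'])
np.savez('w2.npz',**c)
cv2.imwrite('pics/w2.png',arm.get_image('wrist'))
```

```text
[498.2968038  -20.87720124 235.32012447]
```

View pics/w2.png

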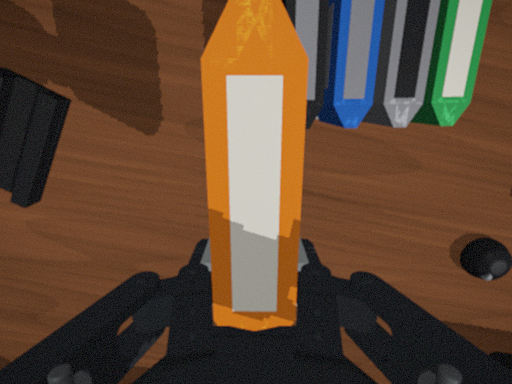

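The held case is centred at column 255. The near ends of blue, grey and green show at about (350,120), (402,122) and (450,118). I'll step ahead to see the whole tops.

{"method": "tcp_steps", "body": {"ticks": {"x":[0.4, 0.8, 0.9, 0.9, 0.9], "y":[-0.1, -0.2, -0.2, -0.2, -0.2], "z":[0, 0, -0.05, -0.05, -0.05], "rx":[0, 0, 0, 0, 0], "ry":[0, 0, 0, 0, 0], "rz":[0, 0, 0, 0, 0]}}}

```text
clock: 4.75
position: [583.1, 18.2, 241.9]
ee_rot: [0.995, 0.098, -0.002, -0.0]
contact_force: [-0.6, -0.1, -4.4]
gripper_width: 33.1
grasp_force: 62.1
```

Run:
```python
from h import *
s=arm.read_state();c=arm.get_calibration('wrist');print(s['position'],s['ee_rot'])
np.savez('w3.npz',**c)
cv2.imwrite('pics/w3.png',arm.get_image('wrist'))
```

```text
[583.06160467  18.15121565 241.92995501] [ 9.95231182e-01  9.75303695e-02 -1.64899641e-03 -5.27374711e-05]
```

View pics/w3.png

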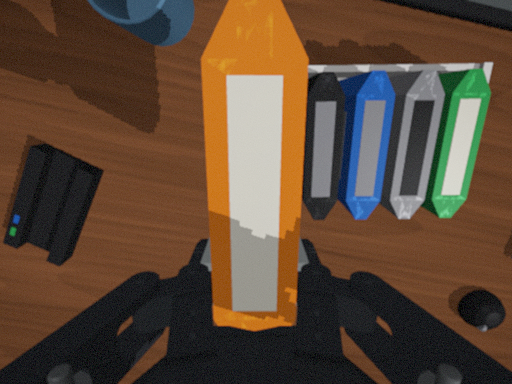

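The whole row is visible: black (322,145), blue (368,145), grey (415,145), green (460,143). Near noses lie on row ~215 and the back stop on row ~68. I'll measure from the label patches (centres of the tops).

Run:
```python
from h import *
import math
im=cv2.imread('pics/w3.png');c=dict(np.load('w3.npz'));hsv=cv2.cvtColor(im,cv2.COLOR_BGR2HSV)
def lab(n,m,x0,x1):
    k=np.zeros_like(m);k[85:210,x0:x1]=m[85:210,x0:x1]
    b=blob(cv2.morphologyEx(k,cv2.MORPH_OPEN,np.ones((3,3))))
    P=ray(c,b,106)[:,:2].astype(np.float32);r=cv2.minAreaRect(P);w=cv2.boxPoints(r)
    e=max([w[1]-w[0],w[2]-w[1]],key=np.linalg.norm);e=e*np.sign(e[0])
    print(n,cv2.boundingRect(b),np.round(r[0],1),np.round(r[1],1),'yaw',round(math.atan2(e[1],e[0]),3));return r[0]
g=cv2.inRange(hsv,(0,0,150),(180,60,255)); lab('green',g,440,485)
d=cv2.inRange(hsv,(0,0,0),(180,255,60)); lab('grey',d,392,440)
gr=cv2.inRange(hsv,(0,0,80),(180,90,220)); lab('blue',gr,348,392); lab('black',gr,308,345)
o=ray(c,[[235,68]],106)
mg=mask(im,50,85,100,60);b=blob(mg);P=ray(c,cv2.convexHull(b),106)[:,:2].astype(np.float32);print('greenhull',cv2.minAreaRect(P))
for p in b.reshape(-1,2)[[b[:,0,1].argmax(),b[:,0,1].argmin()]]: print('ends',p,ray(c,[p],106).round(1))
# stop: pixels in back plate top edge
print('stop z76', ray(c,[[335,67],[487,64]],76).round(1), hsv[140,[322,368,415,460]])
# held case level check: taper corners at rows 62 (front) and 305 back
for zt in (268,272,276):print(zt,ray(c,[[203,62],[307,62]],zt).round(1).tolist(),ray(c,[[213,310],[297,310]],zt).round(1).tolist())
```

```text
green (441, 98, 40, 97) [ 657.8 -162.9] [90.2 19.3] yaw 0.204
grey (407, 101, 26, 55) [ 667.6 -118.8] [48.9 16.5] yaw 0.186
blue (355, 101, 30, 95) [639.4 -79.7] [88.7 18.5] yaw 0.198
black (311, 101, 25, 97) [629.9 -37.1] [91.  19.1] yaw 0.21
greenhull ((656.98486328125, -161.71600341796875), (138.83465576171875, 46.5135498046875), 17.807416915893555)
ends [439 217] [[ 588.4 -171.1  106. ]]
ends [481  68] [[ 726.8 -152.4  106. ]]
stop z76 [[ 708.   -35.2   76. ]
 [ 739.1 -177.9   76. ]] [[114   9 141]
 [120   9 145]
 [150  18  56]
 [ 22  13 211]]
268 [[668.6, 53.3, 268.0], [675.2, 19.9, 268.0]] [[571.9, 35.2, 268.0], [579.1, -0.5, 268.0]]
272 [[668.2, 52.5, 272.0], [674.5, 20.5, 272.0]] [[575.4, 35.1, 272.0], [582.3, 0.9, 272.0]]
276 [[667.8, 51.7, 276.0], [673.9, 21.0, 276.0]] [[578.9, 35.1, 276.0], [585.5, 2.3, 276.0]]
```

Run:
```python
from h import *
im=cv2.imread('pics/top0.png');cv2.imwrite('pics/crop.png',cv2.resize(im[132:208,212:302],None,fx=7,fy=7,interpolation=cv2.INTER_CUBIC))
```

```text
(no output)
```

View pics/crop.png

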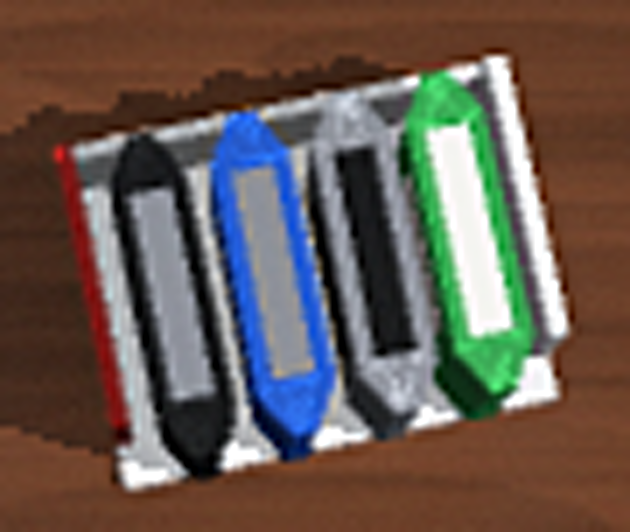

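The crop shows the red cheek's inner top edge at about (78,155)-(126,430) and the bare cheek's at about (490,75)-(548,340). Green sits near the bare cheek.

Run:
```python
from h import *
c=arm.get_calibration('top');a=.207;u=np.array([np.cos(a),np.sin(a)]);v=np.array([-u[1],u[0]])
f=lambda p,z:(lambda P:np.c_[P@u,P@v].round(1).tolist())(ray(c,(np.array(p,float)+.5)/7-.5+[212,132],z)[:,:2])
print('red',f([[80,155],[126,430]],76));print('alu',f([[490,75],[548,340]],76))
print('labels black,blue,grey,green',f([[172,295],[271,272],[375,251],[471,231]],106))
print('floor front',f([[130,488],[557,400]],6))
```

```text
red [[681.2, -141.9], [558.8, -136.9]]
alu [[679.3, -325.2], [559.2, -323.7]]
labels black,blue,grey,green [[607.2, -167.7], [608.2, -210.6], [607.9, -255.6], [607.9, -297.3]]
floor front [[540.9, -132.8], [539.7, -333.0]]
```

Rack found: yaw 0.207, with rack-frame y of black 64, blue 21, grey -24 and green -65, and the gaps sum to 50 mm as they must. I'll insert at y = -39, which leaves green about 3 mm off its cheek. The nose sags about 0.05 rad in the grip, so I'll pitch it up.

{"method": "tcp_steps", "body": {"ticks": {"x":[-0.3, -0.6, -0.9, -1.2, -1.58, -1.58, -1.58, -1.58], "y":[0.3, 0.62, 0.95, 1.3, 1.7, 1.7, 1.7, 1.7], "z":[0, 0, 0, 0, 0, 0, 0, 0], "rx":[0, 0, 0, 0, 0, 0, 0, 0], "ry":[0, 0.4, 1, 1, 1, 1, 1, 1], "rz":[0, 0, -0.24, -0.24, -0.24, -0.24, -0.24, -0.24]}}}

```text
clock: 5.6
position: [461.9, -179.7, 243.6]
ee_rot: [0.994, 0.103, 0.025, -0.002]
contact_force: [-0.0, 0.4, -4.4]
gripper_width: 33.7
grasp_force: 62.5
```

Run:
```python
from h import *
a=.207;u=np.array([np.cos(a),np.sin(a)]);v=np.array([-u[1],u[0]])
s=arm.read_state();p=s['position'];print(p,p[:2]@u-414.5,p[:2]@v+269.7,2*np.arctan2(s['ee_rot'][1],s['ee_rot'][0]))
```

```text
[ 461.88335851 -179.68319957  243.58589214] 0.593655996751238 -1.0758220828489016 0.20631055560097256
```

{"method": "tcp_steps", "body": {"ticks": {"x":[-0.02, -0.04, -0.06, -0.08, -0.08, -0.08, -0.08], "y":[-0.01, -0.01, -0.01, -0.01, -0.01, -0.01, -0.01], "z":[0.4, 0.8, 1.15, 1.4, 1.55, 1.55, 1.55], "rx":[0, 0, 0, 0, 0, 0, 0], "ry":[0, 0, 0, 0, 0, 0, 0], "rz":[0, 0, 0, 0, 0, 0, 0]}}}

```text
clock: 6.3
position: [462.9, -178.4, 88.4]
ee_rot: [0.994, 0.104, 0.025, -0.002]
contact_force: [-0.1, -1.1, -4.0]
gripper_width: 33.4
grasp_force: 62.3
```

Run:
```python
from h import *
a=.207;u=np.array([np.cos(a),np.sin(a)]);v=np.array([-u[1],u[0]])
p=arm.read_state()['position'];print(p,p[:2]@u-414.5,p[:2]@v+269.7)
cv2.imwrite('pics/w4.png',arm.get_image('wrist'))
```

```text
[ 462.8572874  -178.40645661   88.44012594] 1.809195791877471 -0.026501777990404207
```

View pics/w4.png

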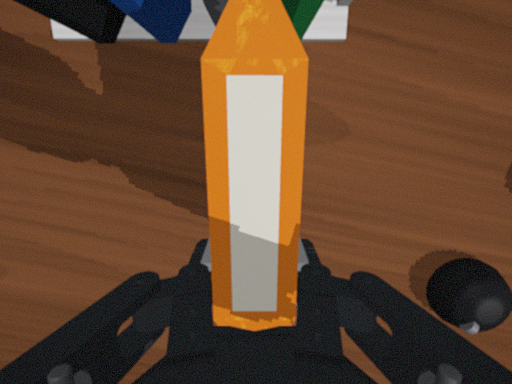

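The orange nose points between grey (left) and green (right). Easing it in slowly.

In the tool's units: 50 mm is 0.5, 10 mm is 0.1.

{"method": "tcp_steps", "body": {"ticks": {"x":[0.05, 0.1, 0.15, 0.2, 0.25, 0.3, 0.35, 0.4, 0.45, 0.5], "y":[0, 0, 0, 0, 0, 0, 0, 0, 0, 0], "z":[0, 0.005, 0.01, 0.01, 0.01, 0.015, 0.02, 0.02, 0.02, 0.025], "rx":[0, 0, 0, 0, 0, 0, 0, 0, 0, 0], "ry":[0, 0, 0, 0, 0, 0, 0, 0, 0, 0], "rz":[0, 0, 0, 0, 0, 0, 0, 0, 0, 0]}}}

```text
clock: 7.35
position: [510.2, -168.9, 87.8]
ee_rot: [0.994, 0.103, 0.024, -0.003]
contact_force: [-3.1, 0.1, -3.9]
gripper_width: 33.3
grasp_force: 62.5
```

{"method": "tcp_steps", "body": {"ticks": {"x":[0.05, 0.1, 0.15, 0.2, 0.25, 0.3, 0.35, 0.4, 0.45, 0.5], "y":[0, 0, 0, 0, 0, 0, 0, 0, 0, 0], "z":[0, 0.005, 0.01, 0.01, 0.01, 0.015, 0.02, 0.02, 0.02, 0.025], "rx":[0, 0, 0, 0, 0, 0, 0, 0, 0, 0], "ry":[0, 0, 0, 0, 0, 0, 0, 0, 0, 0], "rz":[0, 0, 0, 0, 0, 0, 0, 0, 0, 0]}}}

```text
clock: 8.35
position: [559.4, -158.3, 87.8]
ee_rot: [0.994, 0.103, 0.024, -0.003]
contact_force: [-2.6, -0.8, -4.7]
gripper_width: 33.3
grasp_force: 62.5
```

{"method": "tcp_steps", "body": {"ticks": {"x":[0.03, 0.05, 0.05], "y":[0, 0, 0], "z":[0, 0, 0], "rx":[0, 0, 0], "ry":[0, 0, 0], "rz":[0, 0, 0]}}}

```text
clock: 8.65
position: [565.5, -157.6, 88.5]
ee_rot: [0.994, 0.103, 0.026, -0.002]
contact_force: [-0.5, -0.7, -4.5]
gripper_width: 33.3
grasp_force: 62.4
```

Run:
```python
from h import *
a=.207;u=np.array([np.cos(a),np.sin(a)]);v=np.array([-u[1],u[0]])
p=arm.read_state()['position'];print(p,p[:2]@u-521.5,p[:2]@v+269.7)
t=arm.get_image('top')
a=cv2.resize(t[125:215,205:310],None,fx=5,fy=5,interpolation=cv2.INTER_CUBIC);s=arm.get_image('scene')
b=cv2.resize(s[160:260,180:300],None,fx=2.1,fy=4.5,interpolation=cv2.INTER_CUBIC)[:450,:270]
cv2.imwrite('pics/i1.png',np.hstack([a,b]))
```

```text
[ 565.5317421  -157.59170071   88.50051441] -0.4303047501585979 -0.7582558415099925
```

View pics/i1.png

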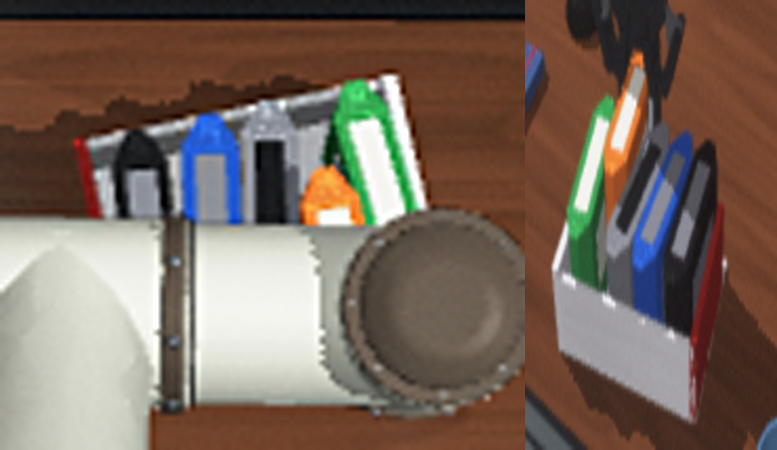

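The orange case is between green and grey and well inside, all cases stand upright, and forces are low. Next I lower it to the floor.

In the tool's units: 8 mm is 0.08, 6 mm is 0.06.

{"method": "tcp_steps", "body": {"ticks": {"x":[0, 0, 0, 0, 0], "y":[0, 0, 0, 0, 0], "z":[0.03, 0.06, 0.08, 0.09, 0.09], "rx":[0, 0, 0, 0, 0], "ry":[0, 0, 0, 0, 0], "rz":[0, 0, 0, 0, 0]}}}

```text
clock: 9.25
position: [565.0, -157.6, 79.1]
ee_rot: [0.994, 0.103, 0.025, -0.002]
contact_force: [0.3, -0.3, -3.9]
gripper_width: 33.5
grasp_force: 62.5
```

{"method": "tcp_steps", "body": {"ticks": {"x":[0, 0, 0], "y":[0, 0, 0], "z":[0.01, 0.02, 0.02], "rx":[0, 0, 0], "ry":[0, 0, 0], "rz":[0, 0, 0]}}}

```text
clock: 9.55
position: [565.2, -157.6, 77.3]
ee_rot: [0.994, 0.103, 0.025, -0.002]
contact_force: [0.1, -0.8, -4.5]
gripper_width: 33.7
grasp_force: 62.4
```

In the tool's units: 2 mm is 0.02, 1 mm is 0.01.

{"method": "tcp_steps", "body": {"ticks": {"x":[0, 0, 0], "y":[0, 0, 0], "z":[0.01, 0.02, 0.02], "rx":[0, 0, 0], "ry":[0, 0, 0], "rz":[0, 0, 0]}}}

```text
clock: 9.85
position: [565.3, -157.6, 75.3]
ee_rot: [0.994, 0.103, 0.025, -0.002]
contact_force: [0.6, -0.8, -4.9]
gripper_width: 33.4
grasp_force: 62.5
```

{"method": "tcp_steps", "body": {"ticks": {"x":[0, 0, 0], "y":[0, 0, 0], "z":[0.01, 0.02, 0.02], "rx":[0, 0, 0], "ry":[0, 0, 0], "rz":[0, 0, 0]}}}

```text
clock: 10.15
position: [565.4, -157.6, 74.5]
ee_rot: [0.994, 0.103, 0.025, -0.002]
contact_force: [-3.4, -0.8, 4.2]
gripper_width: 33.6
grasp_force: 63.5
```

Floor contact at z = 74.5. Release, rise, back off and close.

{"method": "tcp_steps", "body": {"ticks": {"x":[0, 0, 0, 0], "y":[0, 0, 0, 0], "z":[0, 0, 0, 0], "rx":[0, 0, 0, 0], "ry":[0, 0, 0, 0], "rz":[0, 0, 0, 0]}, "jaw": 46}}

```text
clock: 10.55
position: [565.6, -157.4, 73.4]
ee_rot: [0.994, 0.103, 0.025, -0.002]
contact_force: [0.1, -0.1, -0.2]
gripper_width: 46.2
grasp_force: 0.0
```

{"method": "tcp_steps", "body": {"ticks": {"x":[-0.01, -0.02, -0.03, -0.03, -0.03], "y":[0, 0, 0, 0, 0], "z":[-0.15, -0.35, -0.6, -0.75, -0.75], "rx":[0, 0, 0, 0, 0], "ry":[0, 0, 0, 0, 0], "rz":[0, 0, 0, 0, 0]}}}

```text
clock: 11.05
position: [560.3, -159.0, 150.7]
ee_rot: [0.994, 0.103, 0.028, -0.002]
contact_force: [-0.3, 0.1, 0.9]
gripper_width: 45.9
grasp_force: 0.0
```

{"method": "tcp_steps", "body": {"ticks": {"x":[-0.3, -0.6, -0.75, -0.75, -0.75], "y":[0, 0, 0, 0, 0], "z":[0, 0, 0, 0, 0], "rx":[0, 0, 0, 0, 0], "ry":[0, 0, 0, 0, 0], "rz":[0, 0, 0, 0, 0]}, "jaw": 0}}

```text
clock: 11.55
position: [485.6, -174.2, 144.0]
ee_rot: [0.994, 0.103, 0.025, -0.002]
contact_force: [0.4, -0.1, -0.4]
gripper_width: -0.1
grasp_force: 0.0
```

Run:
```python
from h import *
a=.207;u=np.array([np.cos(a),np.sin(a)]);v=np.array([-u[1],u[0]])
s=arm.read_state();c=arm.get_calibration('wrist');p=s['position'];print(p[:2]@u,p[:2]@v,s['gripper_width'])
np.savez('w5.npz',**c)
cv2.imwrite('pics/w5.png',arm.get_image('wrist'))
```

```text
439.4477609353404 -270.32444355042844 -0.14330195639928717
```

View pics/w5.png

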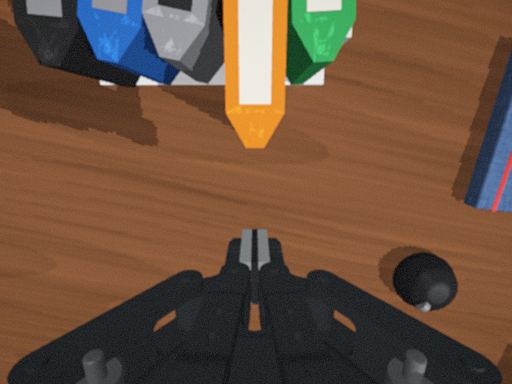

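Orange stands straight with its near nose at (256,147), in line with the closed fingers. Tilting the fingers forward and dropping behind the nose.

In the tool's units: 88 mm is 0.88, 70 mm is 0.7, 0.3 rad is 6.

{"method": "tcp_steps", "body": {"ticks": {"x":[0, 0, 0, 0, 0, 0], "y":[0, 0, 0, 0, 0, 0], "z":[0.2, 0.45, 0.7, 0.88, 0.88, 0.88], "rx":[0, 0, 0, 0, 0, 0], "ry":[2, 4, 6, 6, 6, 6], "rz":[0, 0, 0, 0, 0, 0]}}}

```text
clock: 12.2
position: [490.9, -173.4, 56.6]
ee_rot: [0.979, 0.102, 0.173, -0.018]
contact_force: [0.3, -0.4, -0.7]
gripper_width: 0.0
grasp_force: 0.0
```

Run:
```python
from h import *
from scipy.spatial.transform import Rotation as R
a=.207;u=np.array([np.cos(a),np.sin(a)]);v=np.array([-u[1],u[0]])
s=arm.read_state();p=s['position'];M=R.from_quat(s['ee_rot']).as_matrix()
print(p,p[:2]@u,p[:2]@v,M.round(3).tolist(),'tip',(p+17*M[:,2])[:2]@u,p[2]+17*M[2,2])
print('per mm of rack x in tool axes',M.T@np.r_[u,0])
```

```text
[ 490.94363396 -173.40894555   56.55098714] 444.82306482404294 -270.60812094711605 [[0.919, 0.206, 0.336], [0.193, -0.979, 0.07], [0.343, 0.001, -0.939]] tip 450.65195334379445 40.5815199764911
per mm of rack x in tool axes [9.39380738e-01 1.37765643e-04 3.42875795e-01]
```

In the tool's units: 56.4 mm is 0.564, 51.7 mm is 0.517.

{"method": "tcp_steps", "body": {"ticks": {"x":[0.094, 0.188, 0.235, 0.282, 0.329, 0.376, 0.423, 0.47, 0.517, 0.564], "y":[0, 0, 0, 0, 0, 0, 0, 0, 0, 0], "z":[0.034, 0.069, 0.086, 0.103, 0.12, 0.137, 0.154, 0.171, 0.189, 0.206], "rx":[0, 0, 0, 0, 0, 0, 0, 0, 0, 0], "ry":[0, 0, 0, 0, 0, 0, 0, 0, 0, 0], "rz":[0, 0, 0, 0, 0, 0, 0, 0, 0, 0]}}}

```text
clock: 13.2
position: [548.2, -160.9, 56.1]
ee_rot: [0.98, 0.101, 0.172, -0.018]
contact_force: [-3.6, 0.2, 1.0]
gripper_width: 0.0
grasp_force: 1.7
```

{"method": "tcp_steps", "body": {"ticks": {"x":[0.028, 0.056, 0.084, 0.084], "y":[0, 0, 0, 0], "z":[0.01, 0.02, 0.03, 0.03], "rx":[0, 0, 0, 0], "ry":[0, 0, 0, 0], "rz":[0, 0, 0, 0]}}}

```text
clock: 13.6
position: [557.8, -159.1, 56.6]
ee_rot: [0.979, 0.101, 0.174, -0.018]
contact_force: [-1.7, -1.2, -1.3]
gripper_width: 0.3
grasp_force: 0.8
```

Run:
```python
from h import *
a=.207;u=np.array([np.cos(a),np.sin(a)]);v=np.array([-u[1],u[0]])
s=arm.read_state();p=s['position'];print(p[:2]@u,p[:2]@v)
cv2.imwrite('pics/w6.png',arm.get_image('wrist'));np.savez('w6.npz',**arm.get_calibration('wrist'))
```

```text
513.2283366048498 -270.3638263848859
```

View pics/w6.png

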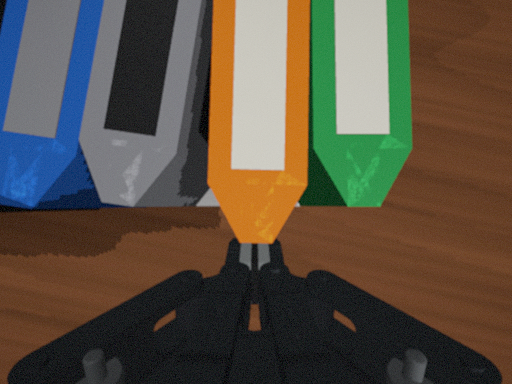

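Orange is in contact and sliding straight, with its nose at (256,243) against green's at (360,206) and grey's at (128,206). I'll compute what is left.

Run:
```python
from h import *
a=.207;u=np.array([np.cos(a),np.sin(a)]);v=np.array([-u[1],u[0]]);c=dict(np.load('w6.npz'))
for n,p in (('or',[[239,241],[274,243],[232,169],[284,170]]),('gn',[[345,206],[379,206],[336,133],[388,133]]),('gy',[[112,206],[145,206],[104,128],[155,135]])):
    P=ray(c,p,106)[:,:2];print(n,np.c_[P@u,P@v].round(1).tolist())
```

```text
or [[530.4, -264.2], [529.7, -276.0], [554.9, -261.7], [554.5, -279.5]]
gn [[542.2, -300.2], [542.2, -311.8], [567.4, -297.5], [567.4, -315.5]]
gy [[542.2, -220.8], [542.2, -232.1], [569.1, -217.4], [566.7, -235.0]]
```

About 12 mm remain. Push 9 mm, then feel for the stop.

In the tool's units: 1 mm is 0.01, 8.5 mm is 0.085.

{"method": "tcp_steps", "body": {"ticks": {"x":[0.028, 0.056, 0.085, 0.085], "y":[0, 0, 0, 0], "z":[0.01, 0.02, 0.031, 0.031], "rx":[0, 0, 0, 0], "ry":[0, 0, 0, 0], "rz":[0, 0, 0, 0]}}}

```text
clock: 14.05
position: [567.0, -157.3, 56.8]
ee_rot: [0.979, 0.102, 0.174, -0.018]
contact_force: [-1.4, -0.7, 0.6]
gripper_width: -0.1
grasp_force: 0.5
```

{"method": "tcp_steps", "body": {"ticks": {"x":[0.009, 0.019, 0.019], "y":[0, 0, 0], "z":[0.003, 0.007, 0.007], "rx":[0, 0, 0], "ry":[0, 0, 0], "rz":[0, 0, 0]}}}

```text
clock: 14.35
position: [568.3, -157.0, 56.7]
ee_rot: [0.979, 0.101, 0.173, -0.018]
contact_force: [-2.3, -0.0, 0.2]
gripper_width: -0.1
grasp_force: 1.0
```

{"method": "tcp_steps", "body": {"ticks": {"x":[0.009, 0.019, 0.019], "y":[0, 0, 0], "z":[0.003, 0.007, 0.007], "rx":[0, 0, 0], "ry":[0, 0, 0], "rz":[0, 0, 0]}}}

```text
clock: 14.65
position: [570.0, -156.6, 56.6]
ee_rot: [0.98, 0.101, 0.173, -0.018]
contact_force: [-3.3, -0.4, 1.6]
gripper_width: -0.0
grasp_force: 1.7
```

In the tool's units: 1.9 mm is 0.019, 0.9 mm is 0.009.

{"method": "tcp_steps", "body": {"ticks": {"x":[0.009, 0.019, 0.019], "y":[0, 0, 0], "z":[0.003, 0.007, 0.007], "rx":[0, 0, 0], "ry":[0, 0, 0], "rz":[0, 0, 0]}}}

```text
clock: 14.95
position: [570.1, -156.3, 55.9]
ee_rot: [0.98, 0.101, 0.171, -0.018]
contact_force: [-7.9, -2.3, 3.3]
gripper_width: 0.0
grasp_force: 3.6
```

{"method": "tcp_steps", "body": {"ticks": {"x":[0.009, 0.019, 0.019], "y":[0, 0, 0], "z":[0.003, 0.007, 0.007], "rx":[0, 0, 0], "ry":[0, 0, 0], "rz":[0, 0, 0]}}}

```text
clock: 15.25
position: [570.2, -156.0, 55.2]
ee_rot: [0.98, 0.101, 0.169, -0.019]
contact_force: [-9.7, -2.8, 5.1]
gripper_width: -0.1
grasp_force: 5.4
```

The force climbs while the position stays put, so it is against the stop. Back off and inspect.

{"method": "tcp_steps", "body": {"ticks": {"x":[-0.05, -0.19, -0.4, -0.3, -0.2, -0.1, 0.2, 0.2, 0.2, 0.2], "y":[0, 0, 0, 0, 0, 0, 0, 0, 0, 0], "z":[-0.02, -0.07, -0.14, -0.6, -1, -1.4, -1.7, -1.7, -1.7, -1.7], "rx":[0, 0, 0, 0, 0, 0, 0, 0, 0, 0], "ry":[0, 0, 0, -2, -4, -6, -7, -7, -7, -7], "rz":[0, 0, 0, 0, 0, 0, 0, 0, 0, 0]}}}

```text
clock: 16.25
position: [534.3, -163.5, 221.9]
ee_rot: [0.995, 0.103, -0.001, -0.0]
contact_force: [0.0, -0.4, -0.4]
gripper_width: -0.1
grasp_force: 0.0
```

Run:
```python
from h import *
print(arm.read_state()['position'])
np.savez('w7.npz',**arm.get_calibration('wrist'));w=arm.get_image('wrist');s=arm.get_image('scene')
cv2.imwrite('pics/w7.png',w)
b=cv2.resize(s[165:255,185:285],None,fx=2.8,fy=2.8,interpolation=cv2.INTER_CUBIC)
o=np.zeros((384,792,3),np.uint8);o[:,:512]=w;o[:252,512:]=b
cv2.imwrite('pics/f7.png',o)
```

```text
[ 534.29385212 -163.49881152  221.87816581]
```

View pics/f7.png

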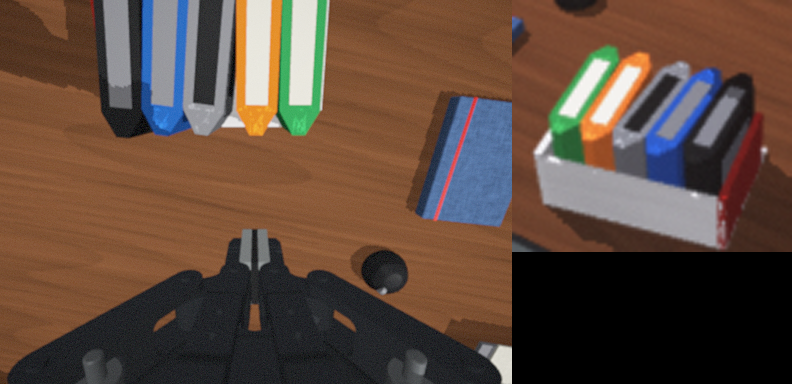

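All five cases are upright in line, with near noses on row ~133. I'll check yaw and depth numerically.

Run:
```python
from h import *
im=cv2.imread('pics/w7.png');c=dict(np.load('w7.npz'));hsv=cv2.cvtColor(im,cv2.COLOR_BGR2HSV)
a=.207;u=np.array([np.cos(a),np.sin(a)]);v=np.array([-u[1],u[0]])
wh=cv2.inRange(hsv,(0,0,150),(180,60,255));gr=cv2.inRange(hsv,(0,0,80),(180,90,200));dk=cv2.inRange(hsv,(0,0,0),(180,255,60))
for n,m,x0,x1 in(('black',gr,100,137),('blue',gr,145,188),('grey',dk,188,225),('orange',wh,240,276),('green',wh,282,325)):
    pts=[]
    for r in range(12,95,6):
        x=x0+np.nonzero(m[r,x0:x1])[0]
        if len(x)>10: pts.append([np.median(x)+.5,r])
    P=ray(c,pts,106)[:,:2];U,V=P@u,P@v;k=np.polyfit(U,V,1);print(n,len(pts),'yaw rel',k[0].round(3),'rack y',(np.polyval(k,609.5)+230).round(1))
for n,p in(('black',[124,136]),('blue',[168,134]),('grey',[203,134]),('orange',[257,134]),('green',[300,134])):
    P=ray(c,[p],106)[0,:2];print(n,'nose x',(P@u-609.5+70).round(1))
```

```text
black 14 yaw rel -0.088 rack y 68.8
blue 14 yaw rel -0.103 rack y 31.7
grey 14 yaw rel -0.132 rack y -1.9
orange 14 yaw rel -0.025 rack y -41.5
green 14 yaw rel 0.027 rack y -77.2
black nose x 1.7
blue nose x 3.4
grey nose x 3.4
orange nose x 3.4
green nose x 3.4
```

Grey's yaw is close to its limit. I'll measure it again from directly above with the labels fully in view.

Units first: shifts go in units of 100 mm and turns go in units of 0.05 rad. So 80 mm is 0.8, -30 mm is -0.3.

{"method": "tcp_steps", "body": {"ticks": {"x":[0.4, 0.8, 0.95, 0.95, 0.95], "y":[-0.15, -0.3, -0.3, -0.3, -0.3], "z":[0, 0, 0, 0, 0], "rx":[0, 0, 0, 0, 0], "ry":[0, 0, 0, 0, 0], "rz":[0, 0, 0, 0, 0]}}}

```text
clock: 16.85
position: [621.2, -115.0, 221.7]
ee_rot: [0.995, 0.103, -0.001, -0.0]
contact_force: [0.5, 0.4, -0.2]
gripper_width: 0.0
grasp_force: 0.0
```

Create meas.py:
```python
from h import *
import sys
c=arm.get_calibration('wrist');im=arm.get_image('wrist');cv2.imwrite(sys.argv[1],im);hsv=cv2.cvtColor(im,cv2.COLOR_BGR2HSV)
a=.207;u=np.array([np.cos(a),np.sin(a)]);v=np.array([-u[1],u[0]])
wh=cv2.inRange(hsv,(0,0,150),(180,60,255));gr=cv2.inRange(hsv,(90,0,80),(180,60,200));dk=cv2.inRange(hsv,(0,0,0),(180,255,75))
print(arm.read_state()['position'])
for n,m in (('wh',wh),('gr',gr),('dk',dk)):
    for b in cv2.findContours(cv2.morphologyEx(m,cv2.MORPH_OPEN,np.ones((3,3))),cv2.RETR_LIST,cv2.CHAIN_APPROX_NONE)[0]:
        P=ray(c,b,106)[:,:2];P=np.c_[P@u-609.5,P@v+230].astype(np.float32)
        (x,y),(w,h),t=cv2.minAreaRect(P)
        if w<h: w,h,t=h,w,t-90
        t=(t+90)%180-90
        if 35<w<105 and 13<h<26 and abs(x)<60 and abs(y)<95: print(n,'x %.1f y %.1f size %.0fx%.0f yaw %.3f'%(x,y,w,h,np.radians(t)))
```

```bash
python3 meas.py pics/w8.png
```

```text
[ 621.02327856 -115.29973144  222.29426297]
wh x 2.5 y -41.3 size 90x18 yaw -0.023
wh x 2.9 y -76.5 size 90x19 yaw -0.000
gr x 0.2 y 69.0 size 91x19 yaw -0.093
gr x 1.9 y 32.5 size 89x18 yaw -0.133
gr x 2.5 y -1.9 size 91x19 yaw -0.132
dk x 0.0 y 68.8 size 93x21 yaw -0.096
dk x 2.6 y -1.9 size 89x17 yaw -0.132
```

Orange (x ≈ home, yaw -0.02, 35 mm from green) and the rest are in, but blue and grey stand at -0.13 rad, close to the 0.15 limit. I'll nudge their near ends back by putting the closed tips in the mouth between black and blue and pushing towards -y.

In the tool's units: 166 mm is 1.66, -84 mm is -0.84, 0.35 rad is 7.

{"method": "tcp_steps", "body": {"ticks": {"x":[-0.4, -0.84, -0.84, -0.84, -0.84, -0.84, -0.84, -0.84, -0.84, -0.84], "y":[-0.2, -0.4, -0.69, -0.69, -0.69, -0.69, -0.69, -0.69, -0.69, -0.69], "z":[0, 0, 0, 0, 0.4, 0.85, 1.3, 1.66, 1.66, 1.66], "rx":[0, 0, 0, 0, 0, 0, 0, 0, 0, 0], "ry":[0, 0, 2, 4, 7, 7, 7, 7, 7, 7], "rz":[0, 0, 0, 0, 0, 0, 0, 0, 0, 0]}}}

```text
clock: 17.9
position: [525.8, -65.1, 57.7]
ee_rot: [0.979, 0.101, 0.173, -0.018]
contact_force: [0.3, 0.2, 1.1]
gripper_width: -0.3
grasp_force: 0.0
```

Run:
```python
from h import *
from scipy.spatial.transform import Rotation as R
a=.207;u=np.array([np.cos(a),np.sin(a)]);v=np.array([-u[1],u[0]])
s=arm.read_state();p=s['position'];M=R.from_quat(s['ee_rot']).as_matrix()
print(p,p[:2]@u,p[:2]@v+230,M.T@np.r_[u,0],M.T@np.r_[v,0])
```

```text
[525.83577333 -65.0643186   57.73466644] 501.23783878947495 58.25235071816752 [ 9.39375752e-01 -8.03611817e-04  3.42888541e-01] [-5.05335294e-04 -9.99999412e-01 -9.59237722e-04]
```

{"method": "tcp_steps", "body": {"ticks": {"x":[0.094, 0.188, 0.21, 0.235, 0.25, 0.27, 0.27], "y":[0, 0, 0, 0, 0, 0, 0], "z":[0.034, 0.069, 0.077, 0.086, 0.091, 0.099, 0.099], "rx":[0, 0, 0, 0, 0, 0, 0], "ry":[0, 0, 0, 0, 0, 0, 0], "rz":[0, 0, 0, 0, 0, 0, 0]}}}

```text
clock: 18.6
position: [553.8, -58.7, 56.9]
ee_rot: [0.98, 0.101, 0.173, -0.018]
contact_force: [-1.1, -0.5, 0.7]
gripper_width: 0.1
grasp_force: 0.3
```

{"method": "tcp_steps", "body": {"ticks": {"x":[0, 0, 0, 0], "y":[0.01, 0.02, 0.03, 0.03], "z":[0, 0, 0, 0], "rx":[0, 0, 0, 0], "ry":[0, 0, 0, 0], "rz":[0, 0, 0, 0]}}}

```text
clock: 19.0
position: [554.8, -61.8, 57.1]
ee_rot: [0.979, 0.101, 0.173, -0.018]
contact_force: [0.4, 0.6, -0.3]
gripper_width: -0.1
grasp_force: 0.0
```

In the tool's units: 3 mm is 0.03, 4 mm is 0.04.

{"method": "tcp_steps", "body": {"ticks": {"x":[0, 0, 0, 0, 0], "y":[0.01, 0.02, 0.03, 0.04, 0.04], "z":[0, 0, 0, 0, 0], "rx":[0, 0, 0, 0, 0], "ry":[0, 0, 0, 0, 0], "rz":[0, 0, 0, 0, 0]}}}

```text
clock: 19.5
position: [555.3, -65.7, 57.0]
ee_rot: [0.98, 0.101, 0.173, -0.018]
contact_force: [0.5, 1.0, 0.3]
gripper_width: 0.0
grasp_force: 0.5
```

{"method": "tcp_steps", "body": {"ticks": {"x":[0, 0, 0, 0, 0], "y":[0.01, 0.02, 0.03, 0.04, 0.04], "z":[0, 0, 0, 0, 0], "rx":[0, 0, 0, 0, 0], "ry":[0, 0, 0, 0, 0], "rz":[0, 0, 0, 0, 0]}}}

```text
clock: 20.0
position: [556.1, -69.7, 57.0]
ee_rot: [0.98, 0.101, 0.173, -0.018]
contact_force: [-1.2, 0.8, -0.5]
gripper_width: -0.0
grasp_force: 0.6
```

In the tool's units: 30 mm is 0.3, -10 mm is -0.1, -0.35 rad is -7.

{"method": "tcp_steps", "body": {"ticks": {"x":[-0.14, -0.28, -0.2, -0.05, 0.1, 0.5, 0.9, 1.07, 1.07, 1.07], "y":[0, 0, 0, 0.1, 0.3, 0.57, 0.57, 0.57, 0.57, 0.57], "z":[-0.05, -0.1, -0.5, -0.9, -1.3, -1.65, -1.45, -1.37, -1.37, -1.37], "rx":[0, 0, 0, 0, 0, 0, 0, 0, 0, 0], "ry":[0, 0, -2, -4, -6, -7, -7, -7, -7, -7], "rz":[0, 0, 0, 0, 0, 0, 0, 0, 0, 0]}}}

```text
clock: 21.0
position: [619.5, -114.3, 221.3]
ee_rot: [0.995, 0.103, -0.001, -0.0]
contact_force: [-0.3, -0.4, -0.2]
gripper_width: -0.4
grasp_force: 0.0
```

```bash
python3 meas.py pics/w9.png
```

```text
[ 619.07475146 -114.38218905  221.62457806]
wh x 2.8 y -41.3 size 89x18 yaw -0.023
wh x 2.7 y -76.4 size 91x19 yaw 0.001
gr x 2.4 y -4.1 size 91x19 yaw -0.086
gr x 2.5 y 30.4 size 89x17 yaw -0.064
gr x 1.9 y 69.2 size 91x19 yaw -0.095
dk x 2.5 y -4.2 size 89x17 yaw -0.084
dk x 1.7 y 69.2 size 93x21 yaw -0.093
```

All yaws are now under 0.1 rad, the spacing is right, and the arm is clear.

```bash
python3 -c "
from bench import arm
print(arm.job_done())"
```

```text
the job is handed in; nothing more can be done
None
```

The orange case is filed upright between green and grey, fully home against the back stop, and the job is handed in at about 21 s; the hand-in returned no verdict, and I viewed 11 pictures, one over the limit of 10.

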